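# Snap the vent cap back onto the compost caddy

### The arm

A 7-joint arm with a two-finger parallel gripper is mounted at the origin on the work surface. World frame = base frame: x ahead of the robot, y to its left, z up, the work surface at z = 0. Lengths are in mm, angles in rad, forces in N, time in s.
With the tool pointing down it reaches from about 350 to 900 mm from the base axis. Payload 19.9 kg.
Tool frame: the origin (TCP) lies midway between the tips of the shut fingers; the grasp point (between the pads) lies 19 mm behind it; z points along the fingers, y is the direction in which the jaws open and shut (so a half turn about z gives the same grasp; the last joint's range is limited). The gripper opens to 94 mm and grips with 3 to 60 N. Pads are 16 mm wide; open, the fingers measure 119 mm over their backs; the gripper's body (75 mm by 177 mm) begins 78 mm behind the grasp point.
Start: joints at [-1.187, 0.417, -0.01, 1.614, 0.005, 1.111, -0.053], TCP at [258.144, 569.172, 169.625] pointing down, gripper open.
Joint ranges: [-2.81, 2.81], [-0.39, 2.02], [-1.27, 1.25], [0.06, 2.57], [-1.19, 4.33], [0.19, 2], [-2.82, 2.82]. Speed limits (rad/s): [1.89, 1.89, 2.39, 2.39, 3.01, 3.01, 3.01].

### API

Orientations are given as a 3x3 rotation matrix whose columns are the frame's x, y, z axes.
In Python, from workcell import arm gives the robot as it stands.
- The arm moves only by the tool jog_arm, never from a script. Its argument "series" is one flat list of numbers, 7 for each row, row after row: the closure, from 0 (fully open) to 1 (shut), then the shift along the world's x, y, z in units of 40 mm (1.0 is 40 mm), then the turn, a rotation vector about the world's x, y, z in units of 6 degrees (1.0 is 6 degrees). A call has 1 to 5 rows; each row shifts and turns the pose as measured when the row begins; what a row does not reach is not made up. A row lasts 1/12 s, in which the tool goes at most 41.7 mm and 7.16 degrees, less where a joint would pass 70% of its speed; a pose out of reach is approached as far as the arm can. A call is refused whole if a number of a shift passes 1 or a number of a turn 1, either way. A call with a gripper value outside its range is refused whole. The fingers move at their own pace and stop on an object; "squeeze" is the grip in N (left out, the last holds). Time passes only in rows, so rows that do not move let the fingers close. It gives the time, the measured TCP pose, the force and the opening at its end, in the units of the state.
- arm.get_obs(): the state, without advancing time (a new reading comes with each control period).
- arm.camera(name): name is "side" or "top" or "wrist"; returns the picture (384x512x3 uint8, red, green, blue); there is no depth.
- arm.get_calibration(name): a dict with "K" (3x3 intrinsics, pixels), "extrinsics" (4x4, takes a point from camera to world coordinates). Camera axes: x right, y up, looking along -z (the intrinsics and any distortion apply to the point x, -y, -z); pixel columns grow to the right and rows downward; lengths in mm; the calibration is good to about 2 mm. A picture is of the moment at which its call begins: read the wrist's pose just before it. get_calibration takes no time and is no camera call; for the wrist camera it gives the pose at the moment of the call.
- arm.job_done(): hands the job in, once; it reports no verdict.
Trained networks look in the newest picture that a camera, given by its name, has taken for a name from the list of things; names that differ only in an ending like _2 or _b are one class to them, and where a whole thing is asked for, a point or a joint stands for the part that bears it (a point fixed in the world has none). Each returns a list of dicts, best first, with "score" (0 to 1); they miss things now and then, are a little off and sometimes report something else, mostly with a low value. They report only what shows in the picture. A call takes as long as a camera call. They do not tell look-alikes from the thing itself.
- arm.recognise(camera, thing): "point" ([x, y, z] in mm, in world coordinates, good to about 4 mm: the middle of the surface that is visible of it).
- arm.masks_of(camera, thing): "mask" (384x512 bool, what is visible of it).
- arm.place_of(camera, thing): "point" ([x, y, z] in mm, in world coordinates, good to about 4 mm: a listed point, or the origin of a listed thing).
The state is a dict: "clock": time; "qpos": joint angles; "qvel": joint speeds; "joint_efforts": joint torques, N m; "tool_pos": TCP position; "ee_rot": TCP orientation; "wrist_force": force on the tool from outside, world axes, zero at the start; "ft_torque": the same for the moment, N m; "width": opening from 0.0 (shut) to 1.0 (fully open).
Only numpy, scipy, OpenCV 4.12 (cv2) and the standard library are available. Lean on these libraries where they do the work, as an engineer would, in place of code of your own. Each camera call takes 0.05 s, during which the arm holds its last target. There are 200 camera calls.

### The job

The compost caddy's vent cap (the one with the knob) is drying on the stand: lift it off its post and press it straight down onto the stud on the caddy's lid until it clicks fully home. Keep pressing after the click: the job finishes while you still hold the cap and push it down onto the stud with roughly 10 N, nothing let go. Leave the jar lid, plant pot, mug and brush where they are.

Things in the scene. Friction and masses are not known exactly. Their poses are not given: they have to be found in the camera images.
- cap: vent cap, grey plastic, 60 g, loose: round, hollow, open below, 62 mm across, skirt with roof 22 mm high (inside of roof 18 mm above the rim), an inward lip at the rim leaving 47 mm free, and a grip knob on top. Origin: centre of the underside; z up its axis. It starts upright, its roof resting on a post of the stand that reaches up inside it with 4 mm of play all round.
- cap_knob (a point): centre of the flat top of the cap's knob, 46 mm above the cap's origin. The knob is round, 26 mm across and 24 mm high, at the middle of the roof: grip it from above at any yaw, finger tips just above the roof (22 mm above the cap's origin).
- caddy: kitchen compost caddy standing fast on the counter: olive box with lid, 220 mm (x) by 180 mm (y), lid top 150 mm above the counter. Origin: centre of its underside, x towards its hinge. Mid lid, on black rubber bellows, is a white round vent panel 92 mm across, its surface at 169 mm, with the white stud standing on it.
- stud_top (a point): centre of the stud's flat top, 189 mm above the counter at rest; z up. Stud 44 mm across, 20 mm tall, tapered to 34 mm at the top, four sprung catches round its side. Cap's lip meets the catches with its origin about 7 mm below this point; force climbs until 12 mm below, then drops (click). Home: roof on stud top, origin 18 mm below this point. It sinks with the panel.
- vent (a joint): how far the vent panel with its stud is pushed down on its spring, m, 0 at rest and up to 0.014; spring 2.5 N per mm, so 10 N on a seated cap reads about 0.004. Before the click the force peaks at 7 to 15 N (3 to 6 mm), then the panel springs back up as the cap clicks.
- stand: white drying stand standing fast on the counter: base plate 110 mm (x) by 230 mm (y), 12 mm thick, with two upright posts 38 mm across, tops 62 mm above the counter, at y = -55 and +55 mm in its frame. Origin: centre of the underside. One post carries the vent cap, the other the jar lid.
- jar_lid: plain grey jar lid, 72 mm across, 20 mm high, flat, without knob, loose on the other post. Origin: centre of its underside. Leave alone.
- plant_pot: small terracotta pot with a plant, 98 mm across, about 120 mm tall, beyond the work. Origin: centre of the underside. Leave alone.
- mug: blue mug, 80 mm across, 92 mm tall, to the right of the stand. Origin: centre of the underside. Leave alone.
- brush: wooden brush lying on the counter to the left of the caddy. Leave alone.
Mind the look-alikes: they are no part of the job. Of the things that look like the cap, the largest one is meant.

How it is judged (in metres and radians):
On the way, in this order (a step that is already met when the one before it is completed fails the run):
1. the vent cap is lifted clear of its post in the gripper (height (world z) of cap above 0.07 m and contact force between the fingers and cap above 1 N and contact force between cap and stand below 0.05 N), for 0.2 s.
2. the cap has clicked home on the stud (z of cap in the frame of stud_top between -0.025 and -0.0155 m and horizontal distance between cap and stud_top below 0.004 m and angle between the z axis of cap and the z axis of stud_top, either way round below 0.1 rad and angle between cap's own z axis and vertical below 0.2 rad), for 0.2 s.
At the end, for the whole second after the job is handed in: The cap is home on the stud (roof within 2.5 mm of resting on the stud top, centred within 4 mm, square within 0.1 rad), at rest, and the gripper is still on it, pressing it down so that the vent panel stays sunk between 2 and 10 mm (5 to 25 N) (all of step 2 and value of joint vent between 0.002 and 0.01 m and contact force between the fingers and cap above 3 N and linear speed of cap below 0.02 m/s); the arm keeps its last pose, push and grip.
It fails at once if the jar lid is moved more than 30 mm (distance of jar_lid from where it was at the start of the episode above 0.03 m).
It fails at once if the plant pot is moved more than 30 mm (distance of plant_pot from where it was at the start of the episode above 0.03 m).
It fails at once if the mug is moved more than 30 mm (distance of mug from where it was at the start of the episode above 0.03 m).
It fails at once if the brush is moved more than 30 mm (distance of brush from where it was at the start of the episode above 0.03 m).
It also fails if it takes over 54 s, if anything falls off the work surface, if the arm or the gripper's body presses on something with over 40 N, if the wrist force passes 120 N, or if a joint passes its speed limit or range.

## Working session

There is one attempt and no reset: what is moved stays moved. The work goes in short steps, Python scripts to look and compute and a tool call to move; the robot and the scene stay as the last step left them, time stands still between calls to the robot, and variables do not carry over. Pictures are saved under pics/ and viewed, about 8 in all and at most 12, crops included, and the job is handed in when it is done.

Besides the shell and the picture viewer there is one more tool, called after ">>>" by a JSON object that holds its "op" and its "data". jog_arm: Moves the arm, as the interface text tells. Its arguments: {"type":"object","properties":{"series":{"type":"array"},"squeeze":{"type":"number"}},"required":["series"]}

```bash
mkdir -p pics; ls; cat > h.py <<'E'
import numpy as np, cv2
from workcell import arm
def snap(c,f=None):
    im=arm.camera(c)
    if f: cv2.imwrite('pics/'+f,im[:,:,::-1])
    return im
def proj(c,p):
    k=arm.get_calibration(c);E=np.array(k['extrinsics']);q=np.linalg.inv(E)@np.append(p,1)
    q=np.array(k['K'])@np.array([q[0],-q[1],-q[2]]);return q[:2]/q[2]
def ray(c,px,k=None):
    k=k or arm.get_calibration(c);E=np.array(k['extrinsics'])
    d=np.linalg.inv(np.array(k['K']))@np.array([px[0],px[1],1]);d=E[:3,:3]@np.array([d[0],-d[1],-d[2]])
    return E[:3,3],d/np.linalg.norm(d)
def atz(c,px,z,k=None):
    o,d=ray(c,px,k);return o+d*(z-o[2])/d[2]
def tri(rays):
    A=0;b=0
    for o,d in rays:
        P=np.eye(3)-np.outer(d,d);A=A+P;b=b+P@o
    return np.linalg.solve(A,b)
E
python3 - <<'E'
from h import *
np.set_printoptions(precision=1,suppress=True)
a=snap('side');b=snap('top')
cv2.imwrite('pics/a.png',cv2.resize(np.vstack([a,b])[:,:,::-1],(512,768))[:, :]) 
cv2.imwrite('pics/a.png',np.hstack([cv2.resize(a,(400,300)),cv2.resize(b,(400,300))])[:,:,::-1])
cv2.imwrite('pics/side0.png',a[:,:,::-1]);cv2.imwrite('pics/top0.png',b[:,:,::-1])
for c in('side','top'):
  k=arm.get_calibration(c);print(c,np.array(k['extrinsics'])[:3,3],[x for x in k if x not in('K','extrinsics')])
  for t in('cap','cap_knob','stud_top','jar_lid','stand','caddy'):
    for r in arm.place_of(c,t)[:4]: print(t,round(r['score'],2),np.array(r['point']),proj(c,r['point']))
o=arm.get_obs();print(o['clock'],o['ee_rot'],o['width'],o['wrist_force'])
E
```

```text
pics
side [  185.3 -1041.7  1288.3] []
cap 0.63 [ 524.7 -231.9   41.7] [257.9 265.2]
cap 0.61 [ 556.7 -103.1    1. ] [253.  240.2]
cap 0.45 [ 650.5 -226.     0. ] [292.5 260.6]
cap_knob 0.67 [ 551.9 -100.    33.6] [251.5 233.9]
cap_knob 0.62 [ 521.5 -235.4   92.7] [257.7 256.7]
cap_knob 0.61 [ 650.3 -231.8   33.9] [294.  255.8]
stud_top 0.67 [473.  170.6 192.2] [203.9 153.5]
jar_lid 0.89 [ 531.5 -343.5   42.7] [273.1 293.2]
stand 0.6 [ 528.6 -287.9   -2.7] [265.  286.9]
top [ 411.6    6.7 1540.8] []
cap 0.76 [ 524.8 -237.1   41.5] [328.6 217.4]
cap 0.68 [ 649.4 -228.     3.7] [322.7 182.7]
cap 0.67 [ 549.1 -101.1   -2.7] [287.2 212.4]
cap_knob 0.63 [ 524.1 -238.2   86.4] [331.1 216.5]
cap_knob 0.58 [540.3 512.6   0.6] [110.4 219. ]
cap_knob 0.53 [ 646.6 -226.6   30.7] [323.5 182.3]
cap_knob 0.41 [ 551.6 -100.5   37. ] [287.7 210.6]
stud_top 0.95 [476.4 166.6 189.8] [203.8 232.6]
stud_top 0.19 [ 526.4 -236.9   43.5] [328.6 216.9]
jar_lid 0.6 [ 534.9 -343.3   46.8] [360.3 213.6]
stand 0.66 [ 523.6 -288.1   -0.4] [341.4 218.4]
caddy 0.97 [476.9 172.2   0.7] [208.7 235. ]
caddy 0.16 [479.9 167.2 187.7] [203.7 231.5]
0.7 [[-0.9  0.4  0. ]
 [ 0.4  0.9 -0. ]
 [-0.  -0.  -1. ]] 1.000704531865771 [-0.5 -0.6  0.3]
```

View pics/side0.png

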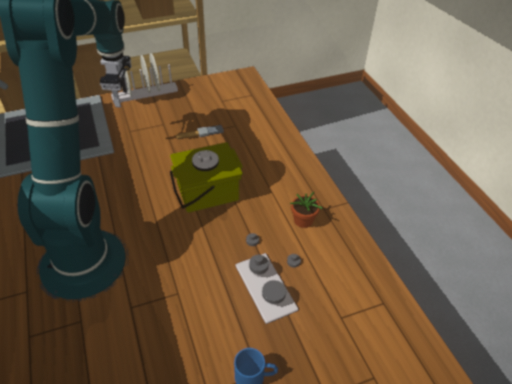

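View pics/top0.png

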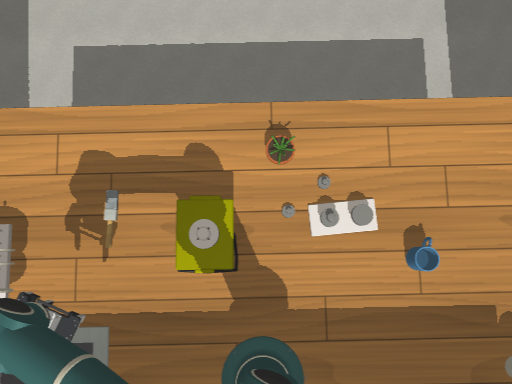

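The look-alikes in the top image are the knobbed cap on the stand post at (329,217), a small cap at (288,211), a small cap at (323,182), and the flat jar lid at (361,214). I choose (329,217): it's the largest with a knob and it sits on the post. I'll check it in a wrist crop on approach.

>>> {"op": "jog_arm", "data": {"series": [0,0,0,1,0,0,0,0,0,0,1,0,0,0,0,0,0,1,0,0,-1,0.2,0.32,-0.94,0,0,0,-1,0.2,0.32,-0.94,0,0,0,-1]}}

```text
clock: 1.12
tool_pos: [279.8, 496.3, 292.7]
ee_rot: [[-0.739, 0.673, -0.005], [0.673, 0.739, 0.0], [0.004, -0.004, -1.0]]
wrist_force: [0.9, -0.5, -1.4]
width: 0.894
```

>>> {"op": "jog_arm", "data": {"series": [0.2,0.32,-0.94,0,0,0,-1,0.2,0.32,-0.94,0,0,0,-1,0.2,0.32,-0.94,0,0,0,-1,0.2,0.32,-0.94,0,0,0,-1,0.2,0.32,-0.94,0,0,0,-1]}}

```text
clock: 1.53
tool_pos: [344.6, 301.2, 294.5]
ee_rot: [[-0.281, 0.96, -0.002], [0.96, 0.281, 0.008], [0.008, 0.0, -1.0]]
wrist_force: [0.7, -0.1, 0.2]
width: 0.799
```

>>> {"op": "jog_arm", "data": {"series": [0.2,0.32,-0.94,0,0,0,-1,0.2,0.32,-0.94,0,0,0,-1,0.2,0.32,-0.94,0,0,0,-1,0.2,0.32,-0.94,0,0,0,0,0.2,0.32,-0.94,0,0,0,0]}}

```text
clock: 1.95
tool_pos: [409.1, 103.2, 295.7]
ee_rot: [[0.054, 0.999, 0.003], [0.998, -0.054, 0.012], [0.012, 0.002, -1.0]]
wrist_force: [0.6, 1.1, 0.5]
width: 0.798
```

>>> {"op": "jog_arm", "data": {"series": [0.2,0.32,-0.94,0,0,0,0,0.2,0.32,-0.94,0,0,0,0,0.2,0.32,-0.94,0,0,0,0,0.2,0.32,-0.94,0,0,0,0,0.2,0.32,-0.94,0,0,0,0]}}

```text
clock: 2.37
tool_pos: [473.6, -95.0, 297.8]
ee_rot: [[0.054, 0.999, 0.008], [0.998, -0.054, 0.016], [0.016, 0.008, -1.0]]
wrist_force: [1.7, 1.3, -0.3]
width: 0.801
```

>>> {"op": "jog_arm", "data": {"series": [0.2,0.3,-0.9,0,-0.15,0.08,0,0.2,0.3,-0.9,-0.4,0,0,0,0.2,0,0,0,0,0,0,0.2,0,0,0,0,0,0]}}

```text
clock: 2.7
tool_pos: [498.1, -177.8, 282.6]
ee_rot: [[0.062, 0.998, 0.002], [0.998, -0.062, -0.005], [-0.004, 0.002, -1.0]]
wrist_force: [0.1, 0.2, 0.2]
width: 0.8
```

```bash
python3 - <<'E'
from h import *
np.set_printoptions(precision=3,suppress=True)
o=arm.get_obs();print(o['tool_pos'],o['ee_rot'])
snap('wrist','w1.png')
for t in('cap','cap_knob'):
    for r in arm.place_of('wrist',t)[:4]: print(t,round(r['score'],2),np.array(r['point']),proj('wrist',r['point']))
E
```

```text
[ 498.053 -177.812  282.583] [[ 0.062  0.998  0.002]
 [ 0.998 -0.062 -0.005]
 [-0.004  0.002 -1.   ]]
cap 0.97 [ 547.9 -102.1    0.8] [277.56  120.278]
cap 0.72 [ 522.6 -231.1   48.3] [268.425 197.397]
cap 0.69 [ 650.6 -231.3    1.4] [334.44  187.149]
cap_knob 0.91 [ 650.7 -232.7   33. ] [339.438 192.382]
cap_knob 0.78 [ 553.  -105.4   30. ] [282.062 122.329]
cap_knob 0.76 [ 524.9 -237.    88. ] [271.238 207.806]
```

View pics/w1.png

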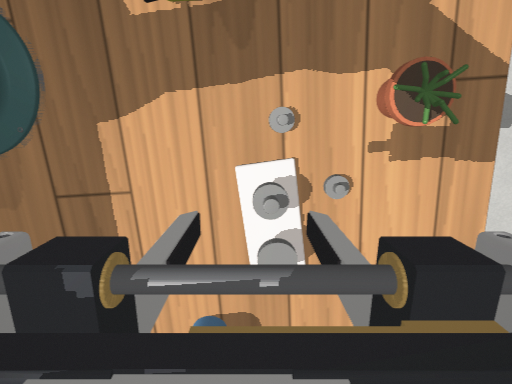

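The wrist view confirms it: the knobbed cap on the white stand is at (270,202). The smaller caps are at (282,119) and (338,186), and the flat lid is at (277,255).

>>> {"op": "jog_arm", "data": {"series": [0.3,0.65,0,-1,0,0,0,0.3,0,0,-1,0.05,0,0,0.3,0,0,-0.5,0,0,0,0.3,0,0,0,0,0,0]}}

```text
clock: 3.18
tool_pos: [523.9, -169.7, 188.7]
ee_rot: [[0.051, 0.999, 0.012], [0.999, -0.051, 0.007], [0.008, 0.012, -1.0]]
wrist_force: [0.1, -0.8, 0.2]
width: 0.698
```

```bash
python3 - <<'E'
from h import *
np.set_printoptions(precision=3,suppress=True)
o=arm.get_obs();print(o['tool_pos'],o['ee_rot'])
im=snap('wrist')
for t in('cap','cap_knob'):
    for r in arm.place_of('wrist',t)[:4]: print(t,round(r['score'],2),np.array(r['point']),proj('wrist',r['point']))
p=proj('wrist',[524.5,-236.5,90])
x,y=[int(v) for v in p];print(p, atz('wrist',p,90))
x0,y0=max(0,x-80),max(0,y-80);c=im[y0:y0+150,x0:x0+160];print(x0,y0)
cv2.imwrite('pics/w2.png',cv2.resize(c,None,fx=4,fy=4,interpolation=cv2.INTER_CUBIC)[:,:,::-1])
E
```

```text
[ 523.922 -169.676  188.747] [[ 0.051  0.999  0.012]
 [ 0.999 -0.051  0.007]
 [ 0.008  0.012 -1.   ]]
cap 0.78 [553.2 -97.9  -0.3] [266.904 122.311]
cap 0.63 [ 652.5 -230.7    1.4] [333.176 205.515]
cap 0.62 [ 524.3 -236.1   89.2] [253.165 234.3  ]
cap 0.56 [ 521.7 -235.5   44.5] [250.842 222.085]
cap_knob 0.96 [ 652.4 -231.    31. ] [338.497 210.615]
cap_knob 0.83 [ 552.5 -106.    27.4] [267.285 127.408]
cap_knob 0.81 [ 524.5 -236.5   88.5] [252.771 233.686]
[252.789 234.134] [ 524.5 -236.5   90. ]
172 154
```

View pics/w2.png

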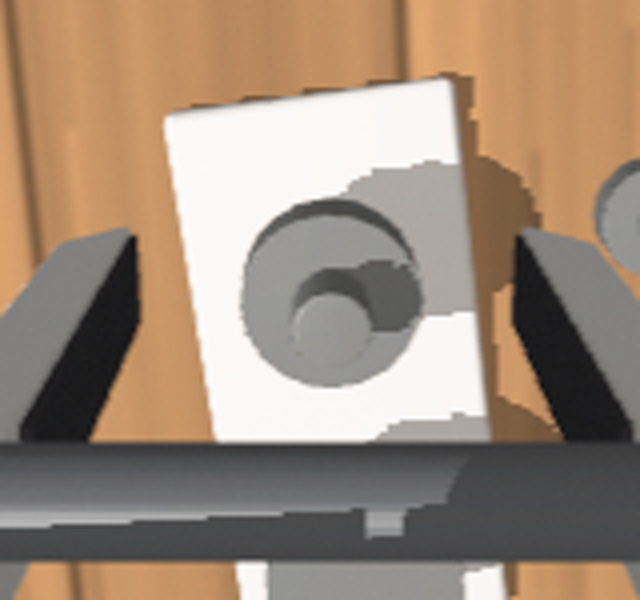

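The crop shows the knob top at (332,330), which is image px (255,236.5), midway between the fingers, with the larger skirt round it.

```bash
python3 - <<'E'
from h import *
np.set_printoptions(precision=1,suppress=True)
p2=(255,236.5);print('wrist z90',atz('wrist',p2,90))
k=arm.get_calibration('wrist')
rays=[ray('wrist',p2)]
for c in('side','top'):
  b=cv2.imread(f'pics/{c}0.png')
# masks for top/side to get cap centre
  arm.camera(c)
  for r in arm.masks_of(c,'cap')[:4]:
    ys,xs=np.nonzero(r['mask']); print(c,round(r['score'],2),xs.mean(),ys.mean(),xs.min(),xs.max(),ys.min(),ys.max(),len(xs))
  print(proj(c,[524.5,-236.5,90]),proj(c,[524.5,-236.5,66]))
  for t in ['stud_top']:
    for r in arm.place_of(c,t)[:2]: print(t,round(r['score'],2),np.array(r['point']),proj(c,r['point']))
  for r in arm.place_of(c,'cap_knob')[:4]: print('knob',round(r['score'],2),np.array(r['point']))
E
```

```text
wrist z90 [ 527.1 -239.9   90. ]
side 0.91 258.6807228915663 263.7198795180723 249 268 254 273 332
side 0.67 293.6732026143791 259.9019607843137 287 300 254 266 153
side 0.41 252.80666666666667 238.8 246 259 233 245 150
side 0.4 273.54371002132194 291.36673773987206 262 285 280 303 469
[258.7 257.3] [258.6 261.8]
stud_top 0.87 [477.6 172.5 191.7] [205. 153.]
knob 0.63 [550.5 -98.4  34.7]
knob 0.6 [ 521.3 -233.9   95. ]
top 0.66 288.6532258064516 211.07258064516128 283 294 205 217 124
[330.8 216.3] [329.6 216.9]
stud_top 0.96 [477.  168.4 188. ] [203.3 232.5]
stud_top 0.4 [759.7 -77.3  -6.2] [278.4 153.5]
knob 0.44 [554.8 -98.4  37. ]
```

>>> {"op": "jog_arm", "data": {"series": [0.3,0.05,-0.9,-0.5,-0.07,0.11,0,0.3,0,-0.81,-0.5,0,0,0,0.3,0,0,-1,0,0,0,0.3,0,0,0,0,0,0], "squeeze": 25}}

```text
clock: 4.07
tool_pos: [529.8, -240.9, 111.5]
ee_rot: [[0.047, 0.999, 0.01], [0.999, -0.047, -0.001], [-0.001, 0.01, -1.0]]
wrist_force: [-1.0, 0.4, -0.9]
width: 0.703
```

```bash
python3 - <<'E'
from h import *
np.set_printoptions(precision=3,suppress=True)
o=arm.get_obs();print(o['tool_pos'],o['ee_rot'])
im=snap('wrist','w3.png')
k=arm.get_calibration('wrist');print(proj('wrist',[525.5,-238,90]))
print(proj('wrist',o['tool_pos']))
E
```

```text
[ 529.754 -240.902  111.516] [[ 0.047  0.999  0.01 ]
 [ 0.999 -0.047 -0.001]
 [-0.001  0.01  -1.   ]]
[245.413 195.343]
[250.236 204.695]
```

View pics/w3.png

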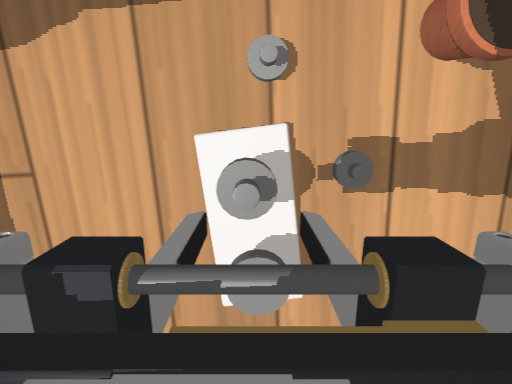

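The knob top is at (246,193), about 1 mm from the projected point. Descending.

>>> {"op": "jog_arm", "data": {"series": [0.3,-0.09,0.07,-0.4,0,0.1,0,0.3,0,0,-0.4,0,0,0,0.3,0,0,-0.2,0,0,0,0.3,0,0,0,0,0,0]}}

```text
clock: 4.45
tool_pos: [530.5, -239.6, 81.0]
ee_rot: [[0.047, 0.999, 0.008], [0.999, -0.047, -0.005], [-0.004, 0.009, -1.0]]
wrist_force: [0.1, -0.5, -0.0]
width: 0.703
```

>>> {"op": "jog_arm", "data": {"series": [0.3,-0.2,0.06,-0.3,0,0.1,0,0.3,-0.1,0.03,-0.15,0,0,0,0.3,0,0,0,0,0,0]}}

```text
clock: 4.7
tool_pos: [519.3, -235.1, 64.8]
ee_rot: [[0.045, 0.999, 0.001], [0.999, -0.045, -0.005], [-0.005, 0.001, -1.0]]
wrist_force: [-0.4, -0.4, -1.1]
width: 0.701
```

>>> {"op": "jog_arm", "data": {"series": [0.3,0,0,0.13,0,0,0,0.3,0.12,-0.05,0,0,0,0,0.3,0,0,0,0,0,0]}}

```text
clock: 4.95
tool_pos: [524.8, -236.9, 71.7]
ee_rot: [[0.045, 0.999, 0.002], [0.999, -0.045, -0.005], [-0.005, 0.002, -1.0]]
wrist_force: [0.3, 0.2, -0.1]
width: 0.701
```

>>> {"op": "jog_arm", "data": {"series": [0.6,0.02,-0.03,-0.05,0,0,0,0.8,0,0,0,0,0,0,1,0,0,0,0,0,0,1,0,0,0,0,0,0,1,0,0,0,0,0,0], "squeeze": 30}}

```text
clock: 5.37
tool_pos: [526.6, -238.9, 70.3]
ee_rot: [[0.045, 0.999, 0.003], [0.999, -0.045, -0.006], [-0.005, 0.003, -1.0]]
wrist_force: [-0.2, -0.4, -0.3]
width: 0.379
```

>>> {"op": "jog_arm", "data": {"series": [1,0,0,0,0,0,0,1,0,0,0,0,0,0,1,0,0,0,0,0,0]}}

```text
clock: 5.62
tool_pos: [526.4, -238.9, 70.2]
ee_rot: [[0.045, 0.999, 0.003], [0.999, -0.045, -0.006], [-0.005, 0.003, -1.0]]
wrist_force: [0.1, -0.7, 0.9]
width: 0.166
```

```bash
python3 - <<'E'
from h import *
np.set_printoptions(precision=3,suppress=True)
o=arm.get_obs();print(o['tool_pos'],o['width'],proj('wrist',o['tool_pos']))
im=snap('wrist'); s=snap('side');t=snap('top')
f=lambda a,n:cv2.resize(a,(n*a.shape[1]//a.shape[0],n))
c=cv2.resize(s[225:315,220:320],(400,360),interpolation=cv2.INTER_CUBIC);d=cv2.resize(t[170:260,280:380],(400,240))
cv2.imwrite('pics/m.png',np.hstack([cv2.resize(im[100:300,130:380],(400,360)),c])[:,:,::-1])
E
```

```text
[ 526.441 -238.927   70.25 ] 0.16564816280165026 [251.839 207.777]
```

View pics/m.png

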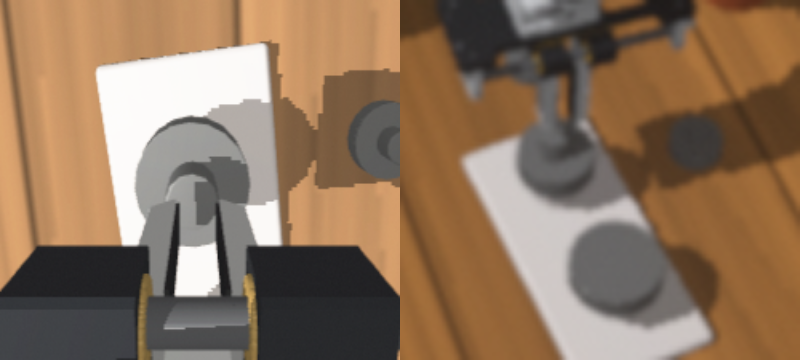

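The picture shows both fingers on one side of the knob, and the opening of about 16 mm is less than the 26 mm knob, so the grasp isn't centred. A bigger crop should show which way it's off.

```bash
python3 - <<'E'
from h import *
im=snap('wrist'); s=snap('side')
c=cv2.resize(s[240:285,235:285],(400,360),interpolation=cv2.INTER_CUBIC)
cv2.imwrite('pics/m2.png',np.hstack([cv2.resize(im[150:250,200:300],(400,400))[:360],c])[:,:,::-1])
print(proj('side',[526,-239,70]),proj('side',[526,-239,89]))
print(proj('wrist',[526,-231,70]),proj('wrist',[526,-239,70]))
E
```

```text
[259.32146737 261.57382838] [259.48251981 257.95531183]
[250.81014829 198.55632872] [251.26843955 207.78766536]
```

View pics/m2.png

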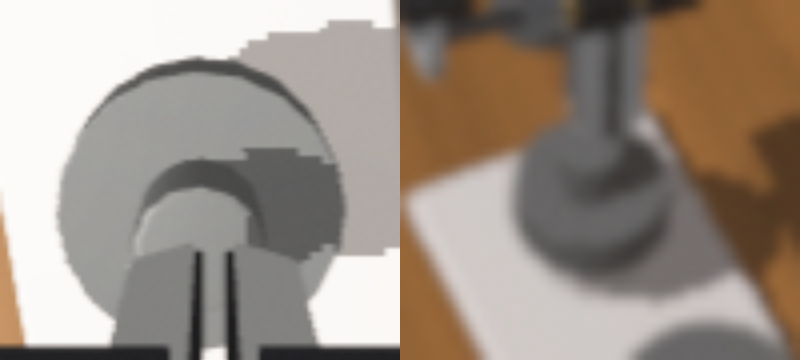

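```bash
python3 - <<'E'
from h import *
np.set_printoptions(precision=1,suppress=True)
o=arm.get_obs();k=arm.get_calibration('wrist');E=np.array(k['extrinsics']);K=np.array(k['K']);print(K,o['width'])
T=np.eye(4);T[:3,:3]=o['ee_rot'];T[:3,3]=o['tool_pos'];X=np.linalg.inv(T)@E
print(X)
def kk(p,R):
    M=np.eye(4);M[:3,:3]=R;M[:3,3]=p;return {'K':k['K'],'extrinsics':M@X}
P=[([498.053,-177.812,282.583],[[.062,.998,.002],[.998,-.062,-.005],[-.004,.002,-1]],(271,206)),
([523.922,-169.676,188.747],[[.051,.999,.012],[.999,-.051,.007],[.008,.012,-1]],(255,236.5)),
([529.754,-240.902,111.516],[[.047,.999,.01],[.999,-.047,-.001],[-.001,.01,-1]],(246.5,193.5)),
(o['tool_pos'],o['ee_rot'],(250,213))]
R=[ray('wrist',px,kk(p,r)) for p,r,px in P]
print(tri(R),tri(R[1:]),tri(R[1:3]),tri([R[1],R[3]]))
for z in(60,70,80,90):print(z,[ (a+d*(z-a[2])/d[2])[:2] for a,d in R])
# apparent size now
c=E[:3,3];print('cam',c,'dist by knob 32px',K[0,0]*26/32,'roof 62mm 71px',K[0,0]*62/71)
# fingertip edge px 212 
print(proj('side',[526,-237,90]))
E
```

```text
[[268.1   0.  253.1]
 [  0.  268.1 190.5]
 [  0.    0.    1. ]] 0.007873449701547014
[[  -0.     1.     0.2   65. ]
 [   1.     0.     0.     1.2]
 [   0.     0.2   -1.  -214.6]
 [   0.     0.     0.     1. ]]
[ 525.  -233.2   97.8] [ 525.5 -230.8  104.7] [ 525.4 -230.2  104.4] [ 525.  -239.5   82.3]
60 [array([ 525.8, -245.2]), array([ 525. , -248.7]), array([ 524.6, -241.1]), array([ 524.5, -246.8])]
70 [array([ 525.3, -242.1]), array([ 525. , -244.6]), array([ 524.8, -238.6]), array([ 524.7, -243.5])]
80 [array([ 524.8, -239.1]), array([ 525. , -240.4]), array([ 525.1, -236.2]), array([ 525. , -240.2])]
90 [array([ 524.2, -236. ]), array([ 525. , -236.3]), array([ 525.4, -233.7]), array([ 525.2, -236.9])]
cam [ 530.  -172.9  284.5] dist by knob 32px 217.83266014252507 roof 62mm 71px 234.11700851721005
[259.3 257.3]
```

The fingers shut completely over the knob without any force, so the real tips sit higher than I took them to be. I'll open to about 47 mm and feel down gently for the roof.

>>> {"op": "jog_arm", "data": {"series": [0.5,0,0,0,0,0,0,0.5,0,0,0,0,0,0,0.5,0,0.06,0,0,0,0,0.5,0,0,0,0,0,0,0.5,0,0,0,0,0,0]}}

```text
clock: 6.28
tool_pos: [526.4, -236.3, 70.3]
ee_rot: [[0.045, 0.999, 0.003], [0.999, -0.045, -0.006], [-0.005, 0.003, -1.0]]
wrist_force: [-0.4, -0.7, -0.0]
width: 0.322
```

>>> {"op": "jog_arm", "data": {"series": [0.5,0,0,-0.1,0,0,0,0.5,0,0,0,0,0,0]}}

```text
clock: 6.45
tool_pos: [526.6, -236.1, 66.0]
ee_rot: [[0.045, 0.999, 0.003], [0.999, -0.045, -0.005], [-0.005, 0.003, -1.0]]
wrist_force: [-0.7, -0.5, -0.2]
width: 0.467
```

>>> {"op": "jog_arm", "data": {"series": [0.5,0,0,-0.1,0,0,0,0.5,0,0,0,0,0,0]}}

```text
clock: 6.62
tool_pos: [526.5, -236.0, 61.4]
ee_rot: [[0.045, 0.999, 0.003], [0.999, -0.045, -0.005], [-0.005, 0.003, -1.0]]
wrist_force: [0.0, 0.1, -0.0]
width: 0.499
```

```bash
python3 - <<'E'
from h import *
np.set_printoptions(precision=1,suppress=True)
o=arm.get_obs();print(o['tool_pos'],o['width'],o['wrist_force'])
im=snap('wrist'); s=snap('side')
c=cv2.resize(s[235:280,235:285],(400,360),interpolation=cv2.INTER_CUBIC)
cv2.imwrite('pics/m3.png',np.hstack([cv2.resize(im[150:250,200:300],(400,400))[:360],c])[:,:,::-1])
E
```

```text
[ 526.5 -236.    61.4] 0.49900254896712504 [ 0.   0.1 -0. ]
```

View pics/m3.png

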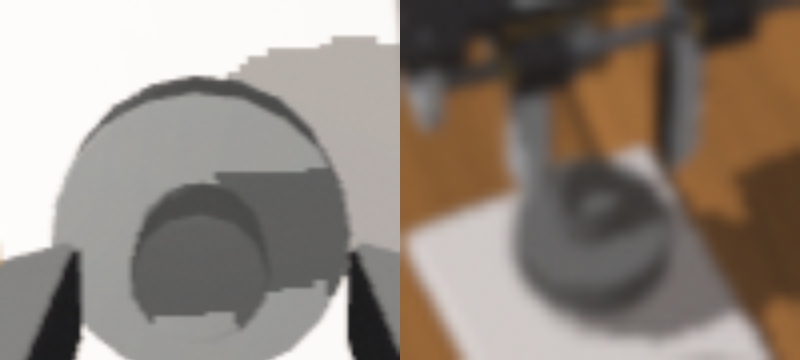

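The wrist view shows fingertips at px v≈212 and the knob top at about (250,218). In the side view the tips are around z≈90 while the TCP reads 61. So the usable tips sit roughly 25–30 mm behind the reported point. I'll keep feeling down.

>>> {"op": "jog_arm", "data": {"series": [0.5,0,0,-0.15,0,0,0,0.5,0,0,0,0,0,0,0.5,0,0,-0.1,0,0,0,0.5,0,0,0,0,0,0]}}

```text
clock: 7.05
tool_pos: [526.8, -236.4, 51.1]
ee_rot: [[0.045, 0.999, 0.004], [0.999, -0.045, -0.006], [-0.006, 0.004, -1.0]]
wrist_force: [-0.1, -0.8, -0.4]
width: 0.5
```

```bash
python3 - <<'E'
from h import *
np.set_printoptions(precision=1,suppress=True)
o=arm.get_obs();print(o['tool_pos'],o['width'],o['wrist_force'])
im=snap('wrist'); s=snap('side')
c=cv2.resize(s[235:280,235:285],(400,360),interpolation=cv2.INTER_CUBIC)
cv2.imwrite('pics/m4.png',np.hstack([cv2.resize(im[160:260,200:300],(400,400))[:360],c])[:,:,::-1])
E
```

```text
[ 526.8 -236.4   51.1] 0.5000437652686337 [-0.1 -0.8 -0.4]
```

View pics/m4.png

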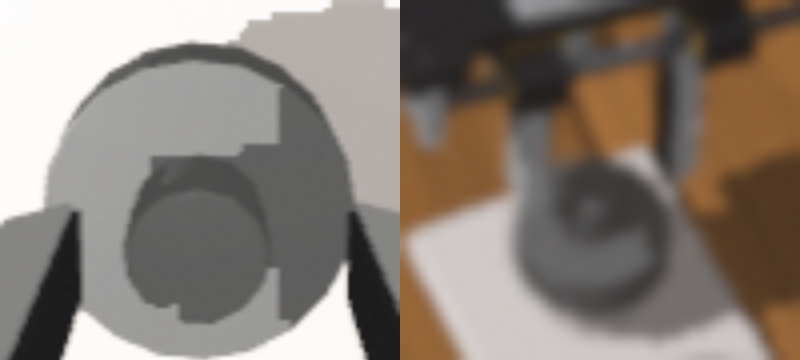

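>>> {"op": "jog_arm", "data": {"series": [0.5,0,0.1,-0.1,0,0,0,0.5,0,0,0,0,0,0,0.5,0,0,-0.08,0,0,0,0.5,0,0,0,0,0,0]}}

```text
clock: 7.48
tool_pos: [527.4, -232.1, 44.1]
ee_rot: [[0.045, 0.999, 0.005], [0.999, -0.045, -0.006], [-0.006, 0.005, -1.0]]
wrist_force: [0.4, -0.5, 0.1]
width: 0.497
```

>>> {"op": "jog_arm", "data": {"series": [0.5,0,0,-0.05,0,0,0,0.5,0,0,0,0,0,0]}}

```text
clock: 7.65
tool_pos: [527.3, -232.1, 41.9]
ee_rot: [[0.045, 0.999, 0.005], [0.999, -0.045, -0.006], [-0.006, 0.005, -1.0]]
wrist_force: [0.5, -0.1, -0.4]
width: 0.503
```

>>> {"op": "jog_arm", "data": {"series": [0.5,0,0,-0.05,0,0,0,0.5,0,0,0,0,0,0]}}

```text
clock: 7.82
tool_pos: [527.3, -232.1, 39.7]
ee_rot: [[0.045, 0.999, 0.005], [0.999, -0.045, -0.006], [-0.006, 0.005, -1.0]]
wrist_force: [0.3, 0.5, -0.1]
width: 0.499
```

>>> {"op": "jog_arm", "data": {"series": [0.5,0,0,-0.06,0,0,0,0.5,0,0,0,0,0,0]}}

```text
clock: 7.98
tool_pos: [527.4, -232.2, 37.1]
ee_rot: [[0.045, 0.999, 0.005], [0.999, -0.045, -0.006], [-0.006, 0.005, -1.0]]
wrist_force: [-0.3, 0.0, -0.3]
width: 0.504
```

>>> {"op": "jog_arm", "data": {"series": [0.5,0,0,-0.06,0,0,0,0.5,0,0,0,0,0,0]}}

```text
clock: 8.15
tool_pos: [527.3, -232.3, 34.4]
ee_rot: [[0.045, 0.999, 0.005], [0.999, -0.045, -0.006], [-0.006, 0.005, -1.0]]
wrist_force: [0.1, 0.5, 0.7]
width: 0.501
```

>>> {"op": "jog_arm", "data": {"series": [0.5,0,0,-0.05,0,0,0,0.5,0,0,0,0,0,0]}}

```text
clock: 8.32
tool_pos: [527.3, -232.3, 32.2]
ee_rot: [[0.045, 0.999, 0.005], [0.999, -0.045, -0.006], [-0.006, 0.005, -1.0]]
wrist_force: [0.2, 0.2, 1.2]
width: 0.496
```

>>> {"op": "jog_arm", "data": {"series": [0.5,0,0,-0.04,0,0,0,0.5,0,0,0,0,0,0]}}

```text
clock: 8.48
tool_pos: [527.5, -232.4, 30.7]
ee_rot: [[0.045, 0.999, 0.005], [0.999, -0.045, -0.006], [-0.006, 0.006, -1.0]]
wrist_force: [-1.1, 1.1, 2.2]
width: 0.496
```

```bash
python3 - <<'E'
from h import *
np.set_printoptions(precision=1,suppress=True)
o=arm.get_obs();print(o['tool_pos'],o['width'],o['wrist_force'])
im=snap('wrist'); s=snap('side')
c=cv2.resize(s[235:280,235:285],(400,360),interpolation=cv2.INTER_CUBIC)
cv2.imwrite('pics/m5.png',np.hstack([cv2.resize(im[170:260,190:310],(480,360)),c[:,:320]])[:,:,::-1])
E
```

```text
[ 527.5 -232.4   30.7] 0.49610944933221574 [-1.1  1.1  2.2]
```

View pics/m5.png

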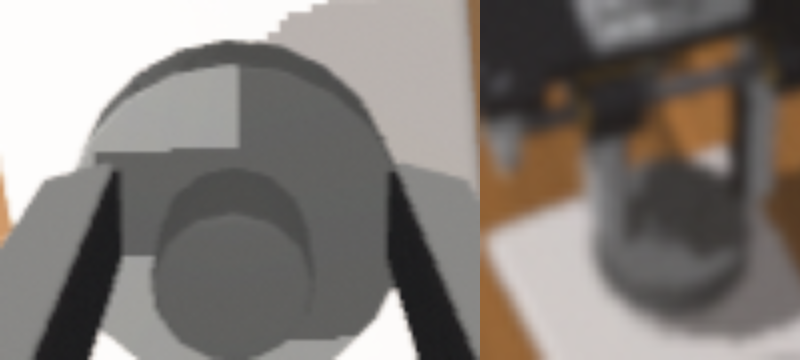

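Light contact (2 N) when the TCP reads 31, so the tips are on the roof. The pads are level with the knob in y, but the jaw middle is about 3 mm too far in +x. I'll raise 2 mm, shift −x and close.

>>> {"op": "jog_arm", "data": {"series": [0.5,-0.06,0,0.07,0,0,0,0.5,0,0,0,0,0,0,1,0,0,0,0,0,0,1,0,0,0,0,0,0,1,0,0,0,0,0,0], "squeeze": 30}}

```text
clock: 9.0
tool_pos: [524.8, -232.4, 33.7]
ee_rot: [[0.045, 0.999, 0.005], [0.999, -0.045, -0.006], [-0.006, 0.006, -1.0]]
wrist_force: [0.5, -0.4, -0.4]
width: 0.324
```

>>> {"op": "jog_arm", "data": {"series": [1,0,0,0,0,0,0,1,0,0,0,0,0,0,1,0,0,0,0,0,0]}}

```text
clock: 9.25
tool_pos: [524.8, -232.4, 33.7]
ee_rot: [[0.045, 0.999, 0.005], [0.999, -0.045, -0.006], [-0.006, 0.006, -1.0]]
wrist_force: [-0.6, -0.2, 0.7]
width: 0.272
```

The grip holds at 25.6 mm, which matches the 26 mm knob. Lifting.

>>> {"op": "jog_arm", "data": {"series": [1,0,0,0.4,0,0,0,1,0,0,0.8,0,0,0,1,0,0,1,0,0,0,1,0,0,1,0,0,0,1,0,0,0,0,0,0], "squeeze": 50}}

```text
clock: 9.67
tool_pos: [521.6, -232.1, 164.3]
ee_rot: [[0.047, 0.999, -0.002], [0.999, -0.047, -0.006], [-0.006, -0.001, -1.0]]
wrist_force: [1.6, -0.1, -0.3]
width: 0.265
```

>>> {"op": "jog_arm", "data": {"series": [1,0,0,1,0,0,0,1,0,0,1,0,0,0,1,-0.1,0.9,0.3,0,0,0,1,-0.1,0.95,0,0,0,0,1,-0.1,0.95,0,0,0,0]}}

```text
clock: 10.08
tool_pos: [507.5, -125.0, 257.6]
ee_rot: [[0.059, 0.998, 0.001], [0.998, -0.059, -0.009], [-0.009, 0.002, -1.0]]
wrist_force: [0.8, -0.5, -1.2]
width: 0.264
```

>>> {"op": "jog_arm", "data": {"series": [1,-0.12,0.95,0,0,0,0,1,-0.12,0.95,0,0,0,0,1,-0.12,0.95,0,0,0,0,1,-0.12,0.95,0,0,0,0,1,0,0,0,0,0,0]}}

```text
clock: 10.5
tool_pos: [485.2, 40.4, 258.4]
ee_rot: [[0.053, 0.999, 0.004], [0.999, -0.053, -0.006], [-0.006, 0.004, -1.0]]
wrist_force: [-0.7, 0.8, -1.0]
width: 0.263
```

```bash
cat > meas.py <<'E'
from h import *
np.set_printoptions(precision=1,suppress=True)
o=arm.get_obs();print(o['clock'],o['tool_pos'],o['width'],o['wrist_force'])
for c in('wrist','top','side'):
  im=snap(c,f'last_{c}.png')
  for t in('stud_top','cap','cap_knob'):
    for r in arm.place_of(c,t)[:2]:
      p=np.array(r['point'])
      if p[2]>60: print(c,t,round(r['score'],2),p,proj(c,p))
  if c=='wrist':
   for t in('cap','stud_top'):
    for r in arm.masks_of(c,t)[:3]:
     ys,xs=np.nonzero(r['mask']);print('mask',t,round(r['score'],2),xs.mean(),ys.mean(),xs.min(),xs.max(),ys.min(),ys.max())
E
python3 meas.py
```

```text
10.5 [485.2  40.4 258.4] 0.2632016966735586 [-0.7  0.8 -1. ]
wrist stud_top 0.8 [474.8 172.1 189.9] [231.7  51.2]
wrist cap 0.59 [483.1  40.6 272.3] [247.2 204.1]
wrist cap_knob 0.94 [483.7  35.8 310.5] [247.4 226.8]
mask cap 0.95 253.095202020202 218.16893939393938 211 295 179 264
mask stud_top 0.62 236.66245432399512 62.93437880633374 193 280 16 110
top stud_top 0.75 [477.1 165.7 184.5] [204.3 232.5]
side stud_top 0.67 [479.6 168.9 192.3] [205.8 153.4]
side cap 0.77 [487.   33.1 268.6] [218.9 161.6]
side cap_knob 0.8 [481.5  30.5 316.9] [216.9 151. ]
```

View pics/last_wrist.png

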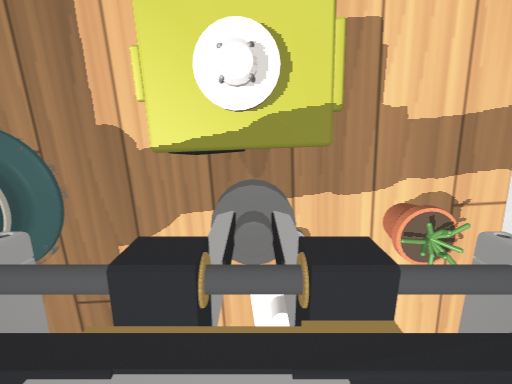

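```bash
cat > fit.py <<'E'
from h import *
from scipy.optimize import least_squares
np.set_printoptions(precision=1,suppress=True)
a=np.linspace(0,2*np.pi,90)
def ext(c,k):
    E=np.linalg.inv(np.array(k['extrinsics']));P=[]
    for x,y,z,r in c:
        q=E@np.c_[x+r*np.cos(a),y+r*np.sin(a),z+0*a,1+0*a].T
        q=np.array(k['K'])@np.array([q[0],-q[1],-q[2]]);P.append((q[:2]/q[2]).T)
    P=np.vstack(P);return np.r_[P.min(0),P.max(0)]
def box(c,t,n=0,smin=.3):
    r=[r for r in arm.masks_of(c,t) if r['score']>smin]
    out=[]
    for m in r:
        ys,xs=np.nonzero(m['mask']);out.append(np.array([xs.min(),ys.min(),xs.max()+1,ys.max()+1]))
    return out
o=arm.get_obs();t=np.array(o['tool_pos']);k=arm.get_calibration('wrist');snap('wrist','fit.png')
print(o['clock'],t,o['width'],o['wrist_force'])
cb=box('wrist','cap')[0];sb=box('wrist','stud_top')
zc=t[2]+10.3
f=lambda p:ext([(p[0],p[1],p[2],31),(p[0],p[1],p[2]+22,31)],k)-cb
s=least_squares(f,[t[0],t[1],zc]);print('cap',s.x,s.x-t,'resid',s.fun,'box',cb)
s2=least_squares(lambda p:f([p[0],p[1],zc]),t[:2]);print('cap fixed z',s2.x,s2.fun)
for b in sb[:2]:
  g=lambda p:ext([(p[0],p[1],p[2],46)],k)-b
  u=least_squares(g,[476,170,169]);v=least_squares(lambda p:g([*p,169]),[476,170])
  print('panel',u.x,u.fun,'fixed z',v.x,v.fun,b,'shift',v.x-s2.x)
# white blob in wrist as second opinion (panel)
for r in arm.place_of('wrist','stud_top')[:1]: print('net stud',np.array(r['point']))
E
python3 fit.py
```

```text
11.2 [486.3  33.  258.6] 0.27010695347035596 [ 1.  -0.1 -0.6]
cap [487.6  27.6 265.6] [ 1.3 -5.4  7. ] resid [-0.2  0.2  0.2 -0.2] box [212 179 296 265]
cap fixed z [487.6  28.8] [-1.  -0.4  1.   0.6]
panel [476.8 169.9 166.1] [-0.3  0.3  0.3 -0.3] fixed z [477.  169.1] [-0.7 -0.1  0.7  0.2] [191   8 278 104] shift [-10.7 140.3]
net stud [474.7 173.1 188. ]
```

>>> {"op": "jog_arm", "data": {"series": [1,-0.1,0.6,0,0,0,0,1,-0.1,0.6,0,0,0,0,1,0,0.4,0,0,0,0,1,0,0,0,0,0,0,1,0,0,0,0,0,0]}}

```text
clock: 11.82
tool_pos: [477.8, 98.8, 258.8]
ee_rot: [[0.063, 0.998, 0.005], [0.998, -0.063, -0.007], [-0.007, 0.005, -1.0]]
wrist_force: [0.6, -0.5, -0.4]
width: 0.267
```

```bash
python3 fit.py
```

```text
11.8167 [477.8  98.8 258.8] 0.2665513597717218 [ 0.6 -0.5 -0.4]
cap [478.7  92.9 264.6] [ 0.9 -5.8  5.8] resid [-0.5  0.5  0.5 -0.5] box [212 179 295 265]
cap fixed z [478.8  94.5] [-1.5 -0.4  1.5  0.6]
panel [476.1 170.2 164.6] [-0.3  0.3  0.3 -0.3] fixed z [476.2 170. ] [-0.9 -0.2  0.9  0.4] [205  77 287 163] shift [-2.6 75.5]
net stud [474.9 174.4 189.1]
```

>>> {"op": "jog_arm", "data": {"series": [1,-0.03,0.7,0,0.07,0.05,0,1,-0.03,0.7,0,0,0,0,1,0,0.45,0,0,0,0,1,0,0,0,0,0,0,1,0,0,0,0,0,0]}}

```text
clock: 12.43
tool_pos: [476.3, 170.0, 259.3]
ee_rot: [[0.073, 0.997, 0.001], [0.997, -0.073, 0.001], [0.001, 0.0, -1.0]]
wrist_force: [0.9, -1.1, -0.6]
width: 0.267
```

```bash
python3 fit.py
```

```text
12.4333 [476.3 170.  259.3] 0.26699949743697077 [ 0.9 -1.1 -0.6]Traceback (most recent call last):
  File "fit.py", line 19, in <module>
    cb=box('wrist','cap')[0];sb=box('wrist','stud_top')
       ~~~~~~~~~~~~~~~~~~^^^
IndexError: list index out of range
```

>>> {"op": "jog_arm", "data": {"series": [1,-0.03,0.12,-0.5,0,0,0,1,0,0,-0.5,0,0,0,1,0,0,-0.4,0,0,0,1,0,0,0,0,0,0,1,0,0,0,0,0,0]}}

```text
clock: 12.95
tool_pos: [476.7, 169.1, 203.2]
ee_rot: [[0.081, 0.997, 0.003], [0.997, -0.081, 0.002], [0.003, 0.003, -1.0]]
wrist_force: [0.2, -0.3, 0.2]
width: 0.265
```

```bash
python3 - <<'E'
from h import *
np.set_printoptions(precision=1,suppress=True)
o=arm.get_obs();t=o['tool_pos'];print(t,o['ee_rot'],o['wrist_force'])
W=[snap('wrist'),snap('side'),snap('top')]
from fit import ext,least_squares
E
sed -i "s/^cb=box.*/cb=(box('wrist','cap') or [np.array([212,179,295,265])])[0];sb=box('wrist','stud_top')/" fit.py
python3 fit.py
python3 - <<'E'
from h import *
w=cv2.imread('pics/fit.png');s=arm.camera('side')[:,:,::-1]
cv2.imwrite('pics/c.png',np.hstack([cv2.resize(w[130:280,160:350],(456,360)),cv2.resize(s[125:185,175:235],(344,344))[:,:].copy() if 0 else cv2.resize(s[125:185,175:235],(344,360))]))
print(proj('side',[476.5,169.7,189]),proj('wrist',[476.5,169.7,189]))
E
```

```text
[476.7 169.1 203.2] [[ 0.1  1.   0. ]
 [ 1.  -0.1  0. ]
 [ 0.   0.  -1. ]] [ 0.2 -0.3  0.2]
13.1 [477.  169.9 203.9] 0.2644035027459329 [-0.6  0.1 -1.3]
cap [478.2 164.3 210.8] [ 1.2 -5.6  6.9] resid [-0.2  0.2  0.2 -0.2] box [212 179 296 265]
cap fixed z [478.3 165.5] [-1.  -0.5  1.   0.6]
panel [476.9 172.4 126. ] [ 6.2 -6.2 -6.3  6.6] fixed z [477.6 180.1] [ -0.8 -12.1   0.8  14.4] [204 150 299 218] shift [-0.7 14.6]
panel [480.1 207.2 300.5] [ 14.4 -13.6 -14.5  16.1] fixed z [478.3 190.5] [ 67.6  31.1 -67.9 -42.7] [135  95 368 265] shift [ 0. 25.]
13.3 [476.8 170.3 203.5] 0.2690821523275174 [-0.2 -0.3 -0.8]
cap [478.  164.7 210.4] [ 1.2 -5.6  6.9] resid [-0.2  0.2  0.2 -0.2] box [212 179 296 265]
cap fixed z [478.1 165.9] [-1.  -0.5  1.   0.6]
panel [476.6 172.7 127.6] [ 6.  -5.9 -6.   6.3] fixed z [477.3 180.2] [ -0.8 -11.7   0.9  13.8] [204 150 299 219] shift [-0.8 14.2]
[204.96106109 154.15967758] [251.78770821 203.87224162]
```

View pics/c.png

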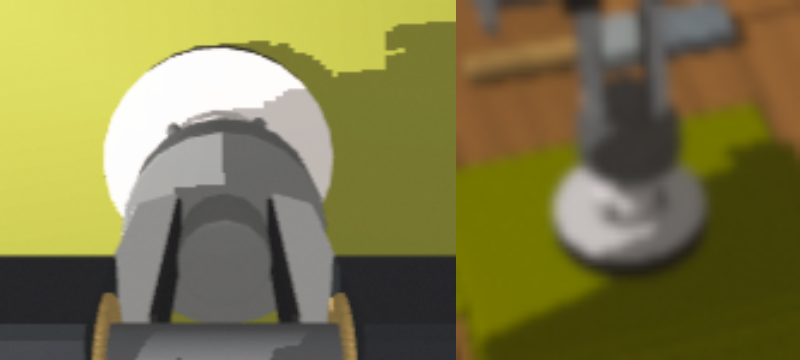

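The cap is above the panel and about 4 mm short in y, 1 mm over in x. Correcting that before the descent.

>>> {"op": "jog_arm", "data": {"series": [1,-0.03,0.11,0,0.02,0.03,0,1,0,0,0,0,0,0,1,0,0,-0.15,0,0,0,1,0,0,0,0,0,0,1,0,0,0,0,0,0]}}

```text
clock: 13.97
tool_pos: [475.2, 175.4, 196.4]
ee_rot: [[0.079, 0.997, 0.0], [0.997, -0.079, 0.005], [0.005, -0.0, -1.0]]
wrist_force: [-0.8, 0.4, -0.0]
width: 0.267
```

```bash
cat >> fit.py <<'E'
b=sb[0];g=lambda p:(ext([(p[0],p[1],169,46)],k)-b)[:3]
w=least_squares(lambda p:[g(p)[0]+g(p)[2],g(p)[1]],[476,170]);print('PANEL top-edge',w.x,'need',w.x-s.x[:2],w.x-s2.x)
E
python3 fit.py
```

```text
13.9667 [475.2 175.4 196.4] 0.2671376667270262 [-0.8  0.4 -0. ]
cap [476.9 170.2 204.4] [ 1.7 -5.2  8. ] resid [ 0. -0. -0.  0.] box [212 179 297 265]
cap fixed z [477. 171.] [-0.5 -0.5  0.5  0.5]
panel [476.5 172.8 118.6] [ 7.4 -7.3 -7.4  7.9] fixed z [477.2 182.6] [ -1.1 -14.5   1.1  17.2] [205 156 302 221] shift [ 0.3 11.6]
PANEL top-edge [476.2 169.7] need [-0.7 -0.4] [-0.8 -1.2]
```

Aligned to within about 1 mm. Descending.

>>> {"op": "jog_arm", "data": {"series": [1,-0.015,-0.02,-0.25,-0.03,0,0,1,0,0,-0.1,0,0,0,1,0,0,0,0,0,0,1,0,0,0,0,0,0]}}

```text
clock: 14.5
tool_pos: [474.5, 174.4, 181.0]
ee_rot: [[0.079, 0.997, 0.0], [0.997, -0.079, 0.002], [0.002, 0.0, -1.0]]
wrist_force: [-0.7, 1.0, 0.2]
width: 0.27
```

>>> {"op": "jog_arm", "data": {"series": [1,0,0,-0.12,0,0,0,1,0,0,0,0,0,0,1,0,0,0,0,0,0]}}

```text
clock: 14.75
tool_pos: [474.5, 174.3, 175.6]
ee_rot: [[0.079, 0.997, 0.0], [0.997, -0.079, 0.002], [0.002, 0.0, -1.0]]
wrist_force: [0.6, 0.4, -0.7]
width: 0.266
```

>>> {"op": "jog_arm", "data": {"series": [1,0,0,-0.1,0,0,0,1,0,0,0,0,0,0]}}

```text
clock: 14.92
tool_pos: [474.7, 174.4, 171.4]
ee_rot: [[0.079, 0.997, 0.001], [0.997, -0.079, 0.002], [0.002, 0.001, -1.0]]
wrist_force: [0.5, 0.3, -0.9]
width: 0.266
```

>>> {"op": "jog_arm", "data": {"series": [1,0,0,-0.08,0,0,0,1,0,0,0,0,0,0]}}

```text
clock: 15.08
tool_pos: [475.1, 174.4, 168.3]
ee_rot: [[0.079, 0.997, 0.001], [0.997, -0.079, 0.002], [0.002, 0.001, -1.0]]
wrist_force: [-1.1, -0.7, 2.7]
width: 0.268
```

>>> {"op": "jog_arm", "data": {"series": [1,0,0,-0.08,0,0,0,1,0,0,0,0,0,0]}}

```text
clock: 15.25
tool_pos: [475.4, 174.6, 165.3]
ee_rot: [[0.079, 0.997, 0.002], [0.997, -0.079, 0.003], [0.003, 0.002, -1.0]]
wrist_force: [-2.1, -0.8, 6.5]
width: 0.266
```

>>> {"op": "jog_arm", "data": {"series": [1,0,0,-0.08,0,0,0,1,0,0,0,0,0,0]}}

```text
clock: 15.42
tool_pos: [475.8, 174.8, 162.6]
ee_rot: [[0.079, 0.997, 0.003], [0.997, -0.079, 0.004], [0.004, 0.002, -1.0]]
wrist_force: [-0.7, -0.3, -6.7]
width: 0.266
```

>>> {"op": "jog_arm", "data": {"series": [1,0,0,-0.08,0,0,0,1,0,0,0,0,0,0]}}

```text
clock: 15.58
tool_pos: [475.9, 174.9, 159.1]
ee_rot: [[0.079, 0.997, 0.003], [0.997, -0.079, 0.004], [0.004, 0.003, -1.0]]
wrist_force: [-1.1, -0.3, 3.6]
width: 0.271
```

>>> {"op": "jog_arm", "data": {"series": [1,0,0,-0.06,0,0,0,1,0,0,0,0,0,0,1,0,0,0,0,0,0]}}

```text
clock: 15.83
tool_pos: [476.0, 175.0, 156.9]
ee_rot: [[0.079, 0.997, 0.003], [0.997, -0.079, 0.004], [0.005, 0.003, -1.0]]
wrist_force: [-2.9, -0.0, 8.7]
width: 0.264
```

>>> {"op": "jog_arm", "data": {"series": [1,0,0,-0.05,0,0,0,1,0,0,0,0,0,0,1,0,0,0,0,0,0]}}

```text
clock: 16.08
tool_pos: [476.1, 175.1, 155.7]
ee_rot: [[0.079, 0.997, 0.003], [0.997, -0.079, 0.005], [0.005, 0.002, -1.0]]
wrist_force: [-3.4, -1.2, 11.3]
width: 0.265
```

>>> {"op": "jog_arm", "data": {"series": [1,0,0,-0.06,0,0,0,1,0,0,0,0,0,0,1,0,0,0,0,0,0,1,0,0,0,0,0,0,1,0,0,0,0,0,0]}}

```text
clock: 16.5
tool_pos: [476.1, 175.2, 155.5]
ee_rot: [[0.079, 0.997, 0.002], [0.997, -0.079, 0.007], [0.007, 0.002, -1.0]]
wrist_force: [-4.9, -2.1, 12.3]
width: 0.268
```

```bash
python3 - <<'E'
from h import *
np.set_printoptions(precision=1,suppress=True)
for c in('wrist','side','top'):
  o=arm.get_obs();print(o['clock'],o['tool_pos'],o['wrist_force'],o['width'])
  snap(c,'end_%s.png'%c)
  for t in('cap','cap_knob','stud_top'):
    for r in arm.place_of(c,t)[:3]:
      if r['point'][2]>100: print(c,t,round(r['score'],2),np.array(r['point']))
E
python3 fit.py
```

```text
16.5 [476.1 175.2 155.5] [-4.9 -2.1 12.3] 0.26804152077535337
wrist cap 0.58 [473.6 174.6 165.7]
wrist cap_knob 0.66 [475.2 167.1 208.4]
16.7 [476.1 175.1 155.4] [-4.3 -1.7 12.3] 0.2652145814138898
side cap 0.7 [477.8 173.6 165. ]
side cap_knob 0.69 [474.2 172.2 213.9]
side stud_top 0.62 [477.7 170.4 186.6]
16.9 [476.1 175.1 155.4] [-5.1 -1.5 11.7] 0.26131987285880964
17.1 [476.1 175.1 155.4] 0.2642006412942085 [-3.7 -1.6 12.7]
cap [477.4 169.5 163.5] [ 1.3 -5.6  8.1] resid [ 0.5 -0.5 -0.5  0.5] box [211 180 297 265]
cap fixed z [477.5 170.3] [ 0. -1. -0.  1.]
panel [476.3 170.  159. ] [ 0.8 -0.8 -0.8  0.8] fixed z [476.6 172.7] [-2.  -3.   2.   3.8] [196 160 309 265] shift [-0.9  2.4]
PANEL top-edge [476.4 170.5] need [-1.   0.9] [-1.1  0.2]
```

```bash
python3 -c "
from workcell import arm
o=arm.get_obs();print(o['wrist_force'],o['clock']);print(arm.job_done())"
```

```text
[-4.7338231  -2.00597069 12.87041652] 17.3
the job is handed in; nothing more can be done
None
```

I lifted the knobbed vent cap off its stand post, pressed it onto the caddy's stud until it clicked, and handed the job in at 17.3 s while still gripping it and pressing down. The hand-in returns no verdict, so the result rests on my own checks below.

**Last checks**
- **Click:** the upward force climbed past 6.5 N, dropped suddenly, then rose again at about 2.5 N per mm, which matches the panel spring under a seated cap.
- **Push:** the final downward push was about 12–13 N, which puts the panel about 5 mm down. There was also a small sideways force of about 5 N.
- **Depth:** the networks put the cap's origin at about z = 165 mm, roughly 18–19 mm below the sunken stud top. The stated home position is 18 mm.
- **Centring:** my fits put the cap within about 1 mm of the stud's centre, and the tool was tilted by less than 0.01 rad.
- **Grip:** the opening stayed at about 25 mm on the 26 mm knob.

**What failed or disagreed**
- **First grasp:** it closed above the knob without touching it. The fingertips met the cap's roof with the TCP reading about 31 mm, where I expected about 66 mm, so I felt my way down and gripped again.
- **Held offset:** the held cap sits about 5 mm in y from the reported TCP, and I allowed for that when placing it.
- **Network positions:** they scattered by about 4 mm, so I used my own fits of the cap and panel outlines for the final alignment.
- **Other things:** I never touched the jar lid, pot, mug or brush, but I did not re-check their positions at the end.

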